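Hold a glazed test tile down in the tile reader

ROBOT

A 7-joint arm with a two-finger parallel gripper is mounted at the origin on the work surface. World frame = base frame: x ahead of the robot, y to its left, z up, the work surface at z = 0. Lengths are in m, angles in rad, forces in N, time in s.
With the tool pointing down it reaches from about 0.35 to 0.9 m from the base axis. Payload 7.2 kg.
Tool frame: the origin (TCP) lies at the very end of the fingers, on their centre line; the grasp point (between the pads) lies 19 mm behind it; x points along the fingers, y is the direction in which the jaws open and shut, and the axes are right-handed (so a half turn about x gives the same grasp; the last joint's range is limited). The gripper opens to 85 mm and grips with 20 to 120 N. Pads are 22 mm wide; open, the fingers measure 114 mm over their backs; the gripper's body (76 mm by 85 mm) begins 54 mm behind the grasp point. The pads swing forward as they close: fully open they stand 13 mm farther back than shut.
Start: joints at [1.093, 0.411, -0.013, 1.596, 0.006, 1.134, -0.082], TCP at [0.249, -0.573, 0.231] pointing down, gripper open.
Joint ranges: [-2.95, 2.95], [-0.29, 1.99], [-1.47, 1.44], [0.14, 2.54], [-1.03, 4.17], [0.13, 1.85], [-2.86, 2.86]. Speed limits (rad/s): [2.39, 2.39, 3.01, 3.01, 3.14, 3.14, 3.14].

INTERFACE

Orientations are given as a 3x3 rotation matrix whose columns are the frame's x, y, z axes.
In Python, from station import env gives the robot as it stands. The module is installed in compiled form; this text tells all that it offers.
- The arm moves only by the tool send_rows, never from a script. Its argument "motion" is text: rows parted by semicolons, each of 5 numbers parted by spaces: the closure, from -1 (fully open) to 1 (shut), then the shift along the world's x, y, z in cm, then the turn about the world's z in rad. A call has 1 to 12 rows; each row is the pose to reach, as a shift and turn from the pose commanded when the call began; what a row does not reach only later rows make up. A row lasts 1/10 s, in which the tool goes at most 50 mm and 8.59 degrees, less where a joint would pass 70% of its speed; a pose out of reach is approached as far as the arm can. A call with a gripper value outside its range is refused whole. The fingers move at their own pace and stop on an object; the grip force is fixed at half the most. Time passes only in rows, so rows that repeat a pose let the fingers close. It gives the time, the measured TCP pose, the force and the opening at its end, in the units of the state.
- env.observe(): the state, without advancing time (a new reading comes with each control period).
- env.get_image(name): name is "scene" or "top"; returns the picture (384x512x3 uint8, blue, green, red); there is no depth.
- env.camera_info(name): a dict with "intrinsics" (3x3 intrinsics, pixels), "k1" (the pictures are not rectified: a ray, as slopes to the right and down, at radius r is drawn at 1 + k1 r^2 times it, then the intrinsics apply), "xyz" and "orientation" of the camera in the world. Camera axes: x right, y down, z forward; pixel columns grow to the right and rows downward; lengths in m; the calibration is good to about 2 mm. A picture is of the moment at which its call begins. camera_info takes no time and is no camera call.
- env.finish_job(): hands the job in, once; it reports no verdict.
The state is a dict: "time": time; "joint_pos": joint angles; "joint_velocities": joint speeds; "effort": joint torques, N m; "tool_pos": TCP position; "orientation": TCP orientation; "contact_force": force on the tool from outside, world axes, zero at the start; "ft_torque": the same for the moment, N m; "opening": finger opening in m.
Only numpy, scipy, OpenCV 4.12 (cv2) and the standard library are available. Lean on these libraries where they do the work, as an engineer would, in place of code of your own. Each camera call takes 0.05 s, during which the arm holds its last target. There are 200 camera calls.

TASK

Slide the shutter on the grey tile reader fully open by its red knob, then lift the blue-glazed test tile out of the wooden rack, lower it foot first through the slot in the top of the reader and push the sprung plate inside all the way down. The reading is taken while the plate is down, so finish still holding the tile pressed down with the gripper: do not let go. Leave the other tiles, pots, jar and brush where they are.

Things in the scene. Friction and masses are not known exactly. Their poses are not given: they have to be found in the camera images.
- reader: Fixed grey box 150 (x) x 210 (y) x 105 mm high, display on its -x face, left or right on the table, yaw within 0.35 rad; origin: centre of its underside, z up. Slot in its top at x 0, y -45 mm: 12 mm (x) by 59 mm (y), mouth chamfered 4 mm, close-fitting walls 25 mm deep, hollow below. Two guide strips 6 mm high run along y on the top, 30 mm either side of the slot's centre line.
- reader_slot (a point): Centre of the slot's mouth, level with the reader's top face (105 mm above the table). Axes as the reader's.
- shutter (a joint): Dust shutter on the reader's top, a yellow plate 50 x 80 x 5 mm that covers the slot. 0 = centred over the slot, 0.08 m = fully open, slid towards the reader's +y. Starts at 0 to 0.015. Friction about 2 N; stays where it is left.
- shutter_knob (a point): Centre of the top of the shutter's red knob, an upright cylinder 18 mm in diameter that stands 34 mm above the shutter plate (its top 144 mm above the table); 28 mm from the shutter's centre towards the reader's +y. Moves with the shutter.
- plate (a joint): Sprung plate inside the reader under the slot (hidden from outside). 0 = up, its top 45 mm above the table (60 mm below the reader's top); 0.012 m = fully down on its stop. It takes about 3 N to start and 10 N to reach the stop, and springs back when let go.
- rack: Fixed wooden rack 80 (x) x 216 (y) x 28 mm high, origin: centre of its underside, z up, yaw within 0.35 rad. Three pockets along its y, 70 mm apart, each 13 mm wide (y), floor 6 mm and rim 28 mm above the table. A tile stands upright in each; which is where varies.
- tile_blue: The tile to use: fired terracotta, upper two thirds glazed blue. 56 (x, width) x 10 (y, thickness) x 135 mm (z, height), 100 to 200 g. Origin at the centre of its foot (bottom edge face), z up. Starts upright in a pocket of the rack.
- tile_foot (a point): Centre of the underside of the blue tile (same as its origin).
- tile_white: Another tile in the rack, same size and frame, glazed white. Leave it.
- tile_plain: Another tile in the rack, same size and frame, plain red terracotta. Leave it.
- bowl_grey: Loose grey clay bowl, 100 mm across, 45 mm high, origin under its centre, beyond the work area. Leave it.
- cup_red: Loose terracotta cup, 64 mm across, 50 mm high, origin under its centre. Leave it.
- cup_white: Loose white cup, 64 mm across, 50 mm high, origin under its centre. Leave it.
- jar: Loose amber jar with a black cap, 60 mm across, 80 mm high, origin under its centre. Leave it.
- brush: Loose brush lying on the table at the far left. Leave it.

How it is judged:
On the way, in this order (a step that is already met when the one before it is completed fails the run):
1. the shutter is slid fully open (value of joint shutter above 0.074 m), for 0.2 s.
2. the blue tile is held in the gripper, lifted clear of the rack (height (world z) of tile_foot above 0.035 m and contact force between the fingers and tile_blue above 1 N), for 0.2 s.
3. the blue tile's foot is inside the slot (z of tile_foot in the frame of reader below 0.09 m and horizontal distance between tile_foot and reader_slot below 0.008 m and angle between tile_blue's own z axis and vertical below 0.15 rad), for 0.1 s.
At the end, for the whole second after the job is handed in: The shutter is open (0.074 m or more), the blue tile stands in the slot (foot within 8 mm of the slot's centre line and below 45 mm, within 0.15 rad of upright), the plate is pressed down 9 mm or more of its 12 mm, and the gripper is still on the tile with over 1 N (value of joint shutter above 0.074 m and value of joint plate above 0.009 m and contact force between the fingers and tile_blue above 1 N and z of tile_foot in the frame of reader below 0.045 m and horizontal distance between tile_foot and reader_slot below 0.008 m and angle between tile_blue's own z axis and vertical below 0.15 rad); the arm keeps its last pose, push and grip.
It fails at once if another tile, a pot, the jar or the brush is moved by more than 25 mm (distance of any of tile_white, tile_plain, bowl_grey, cup_red, cup_white, jar, brush from where it was at the start of the episode above 0.025 m).
It fails at once if another tile or a pot or the jar is tipped over (angle between any of tile_white, tile_plain, bowl_grey, cup_red, cup_white, jar's own z axis and vertical above 0.5 rad).
It also fails if it takes over 59 s, if anything falls off the work surface, if the arm or the gripper's body presses on something with over 40 N, if the wrist force passes 120 N, or if a joint passes its speed limit or range.

## Working session

There is one attempt and no reset: what is moved stays moved. The work goes in short steps, Python scripts to look and compute and a tool call to move; the robot and the scene stay as the last step left them, time stands still between calls to the robot, and variables do not carry over. Pictures are saved under pics/ and viewed, about 8 in all and at most 12, crops included, and the job is handed in when it is done.

Besides the shell and the picture viewer there is one more tool, called after "Request:" as name(argument=value, ...), one argument or row to a line, values as JSON. send_rows: Moves the arm, as the interface text tells. Its arguments: {"type":"object","properties":{"motion":{"type":"string"}},"required":["motion"]}

```bash
mkdir -p pics
cat > h.py <<'E'
import numpy as np, cv2
from station import env
def grab(n,f):
    im=env.get_image(n); cv2.imwrite(f,im); return im
def ray(n,uv):
    c=env.camera_info(n);K=np.array(c["intrinsics"]);k1=c["k1"]
    uv=np.atleast_2d(np.array(uv,float))
    d=np.c_[(uv[:,0]-K[0,2])/K[0,0],(uv[:,1]-K[1,2])/K[1,1]]
    s=d.copy()
    for _ in range(20): s=d/(1+k1*(s**2).sum(1,keepdims=True))
    R=np.array(c["orientation"]); 
    return np.array(c["xyz"]),np.c_[s,np.ones(len(s))]@R.T
def plane(n,uv,z):
    o,d=ray(n,uv); return o+d*((z-o[2])/d[:,2])[:,None]
def tri(u1,u2,a="scene",b="top"):
    o1,d1=ray(a,u1);o2,d2=ray(b,u2);d1=d1[0];d2=d2[0]
    t=np.linalg.lstsq(np.c_[d1,-d2],o2-o1,rcond=None)[0]
    p,q=o1+t[0]*d1,o2+t[1]*d2
    return (p+q)/2,np.linalg.norm(p-q)
def proj(n,P):
    c=env.camera_info(n);K=np.array(c["intrinsics"]);R=np.array(c["orientation"])
    q=(np.atleast_2d(P)-np.array(c["xyz"]))@R; s=q[:,:2]/q[:,2:]
    s=s*(1+c["k1"]*(s**2).sum(1,keepdims=True)); return np.c_[s*[K[0,0],K[1,1]]+[K[0,2],K[1,2]]]
E
python3 - <<'E'
from h import *
np.set_printoptions(precision=4,suppress=True)
for n in("scene","top"):
    im=grab(n,f"pics/{n}0.png"); c=env.camera_info(n); print(n,c["xyz"],c["k1"],np.array(c["intrinsics"])[0,0],np.array(c["orientation"]).tolist())
s=env.observe();print(s)
a=cv2.imread("pics/scene0.png");b=cv2.imread("pics/top0.png")
E
```

```text
scene [1.3357 0.7581 0.9373] -0.048292207980895424 362.26819012934976 [[-0.7162758607830394, 0.4292460368952641, -0.5501788173577984], [0.6977203720271419, 0.4536753790654766, -0.5544050260307019], [0.011626423260100301, -0.7809779063709201, -0.6244504272099357]]
top [0.2811 0.0168 1.6567] -0.06717683826314406 480.9258534754812 [[0.009029626901547225, -0.9811356566469236, 0.193109526160749], [-0.999958385571896, -0.00911092541538191, 0.00046707871175013285], [0.0013011389112915456, -0.1931057075647571, -0.9811770955049084]]
{'time': 0.1, 'joint_pos': array([ 1.0928,  0.4118, -0.0127,  1.5969,  0.0056,  1.1343, -0.0822]), 'joint_velocities': array([-0.0004, -0.0018,  0.0012, -0.0012,  0.0008, -0.0002, -0.0011]), 'effort': array([  0.0049, -60.1818,   0.685 , -30.0084,   0.0141,   0.0064,
         0.    ]), 'tool_pos': array([ 0.2488, -0.5729,  0.2305]), 'orientation': array([[-0.0007,  0.3985, -0.9172],
       [ 0.0013, -0.9172, -0.3985],
       [-1.    , -0.0014,  0.0001]]), 'contact_force': array([ 0.4871,  0.5668, -0.1819]), 'ft_torque': array([ 0.01  , -0.0055, -0.0458]), 'opening': 0.0850025463906482}
```

View pics/scene0.png

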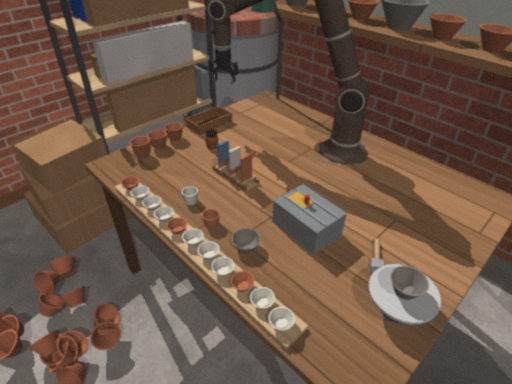

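View pics/top0.png

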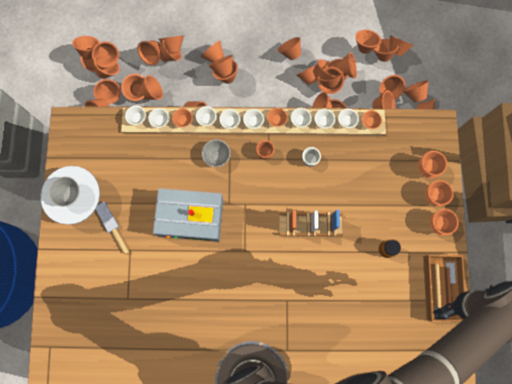

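The scene view shows the reader around (308,217) and the rack around (236,163). In the top view the reader is around (188,214), with the knob at about (191,212) and the shutter to its right. The rack is around (312,222), with plain, white and blue tiles from left to right. Next I'll enlarge both and extract masks.

```bash
cat > m.py <<'E'
from h import *
np.set_printoptions(precision=4,suppress=True)
def blobs(im,lo,hi,box,n=3,amin=4):
    x0,y0,x1,y1=box; h=cv2.cvtColor(im,cv2.COLOR_BGR2HSV)[y0:y1,x0:x1]
    m=cv2.inRange(h,np.array(lo),np.array(hi)); k,l,st,ce=cv2.connectedComponentsWithStats(m)
    o=sorted(range(1,k),key=lambda i:-st[i,4])[:n]
    return [(st[i,4],(ce[i]+[x0,y0]),st[i,:4]+[x0,y0,0,0],cv2.minAreaRect(np.argwhere(l==i)[:,::-1].astype(np.float32)+[x0,y0] if 0 else (np.argwhere(l==i)[:,::-1]+[x0,y0]).astype(np.float32))) for i in o if st[i,4]>=amin]
E
python3 - <<'E'
from m import *
S=cv2.imread("pics/scene0.png");T=cv2.imread("pics/top0.png")
for nm,lo,hi in(("yellow",(20,150,120),(32,255,255)),("red",(0,200,100),(6,255,255)),("blue",(100,120,60),(125,255,255)),):
  for n,im,b in(("scene",S,(200,130,350,260)),("top",T,(140,180,360,250))):
    for r in blobs(im,lo,hi,b): print(nm,n,r)
c=lambda im,x,y,w,h,k:cv2.resize(im[y:y+h,x:x+w],None,fx=k,fy=k,interpolation=cv2.INTER_CUBIC)
cv2.imwrite("pics/crop1.png",np.vstack([np.hstack([c(S,265,180,80,70,5),c(S,205,130,80,70,5)]),c(T,150,180,200,65,4)[:, :]]))
E
```

```text
yellow scene (np.int32(82), array([297.8902, 197.9634]), array([290, 192,  14,  15]), ((298.91949462890625, 198.0436248779297), (15.811176300048828, 8.520011901855469), 34.99202346801758))
yellow scene (np.int32(4), array([310.75, 201.75]), array([310, 201,   2,   3]), ((310.9000244140625, 201.80001831054688), (2.2360680103302, 0.8944271206855774), 63.43495178222656))
yellow top (np.int32(315), array([200.9397, 213.946 ]), array([188, 206,  25,  16]), ((200.13233947753906, 213.77938842773438), (24.006004333496094, 14.265549659729004), 4.39870548248291))
red top (np.int32(14), array([190.5714, 212.0714]), array([189, 210,   4,   5]), ((190.5, 212.0), (4.0, 3.0), 90.0))
blue top (np.int32(96), array([335.5312, 219.4792]), array([333, 211,   6,  18]), ((335.5, 219.5), (17.0, 5.0), 90.0))
```

View pics/crop1.png

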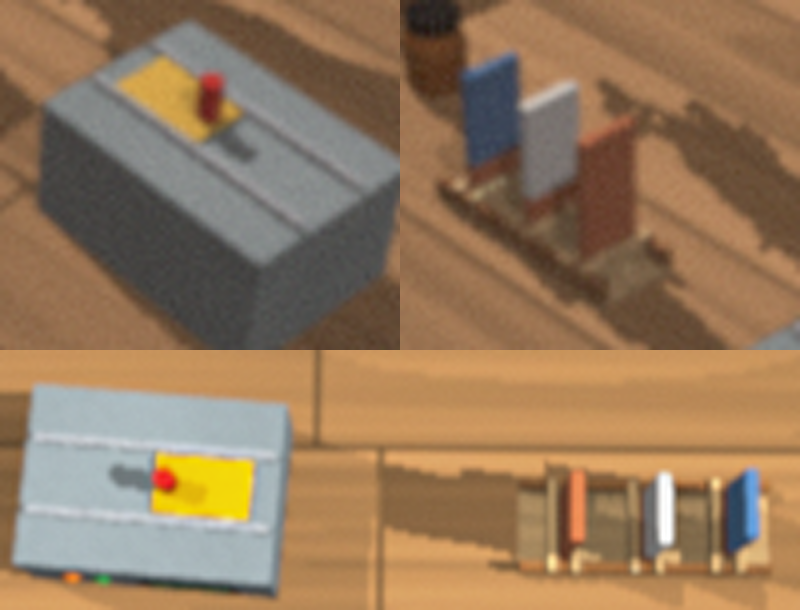

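The crop shows the reader's top face, with corners in the top view at about (158,188), (222,194), (218,239) and (154,234). The knob top is at (191.2,212.5) in the top view and (307,195.6) in the scene view. The blue tile is at the right end of the rack, which is the -y end.

Run:
```python
from m import *
S=cv2.imread("pics/scene0.png");T=cv2.imread("pics/top0.png")
print("knob",tri((307,195.8),(191,212.2)))
print("reader corner",tri((303,184.4),(153.9,234.2)),tri((274,201),(218,238.7)),tri((317.4,233),(222.4,193.7)))
print("blue top corners",tri((217.4,144.4),(339,210)),tri((228.6,140.4),(339,227)))
print("reader top",plane("top",[(158.2,188.5),(222.5,193.7),(218,238.7),(153.7,234.2)],.105))
# reader edges by mask (grey-blue): fit lines to side borders
hs=cv2.cvtColor(T,cv2.COLOR_BGR2HSV)
for p in((170,195),(170,235),(200,230),(190,238)): print(p,hs[p[1],p[0]])
L=cv2.createLineSegmentDetector()
def segs(im,n,box,z,k=4,minl=20):
    x0,y0,x1,y1=box;g=cv2.resize(cv2.cvtColor(im,cv2.COLOR_BGR2GRAY)[y0:y1,x0:x1],None,fx=k,fy=k,interpolation=cv2.INTER_CUBIC)
    for l in L.detect(g)[0][:,0]:
        a=(l[:2]+.5)/k-.5+[x0,y0];b=(l[2:]+.5)/k-.5+[x0,y0]
        if np.hypot(*(a-b))<minl/k*2: continue
        P=plane(n,[a,b],z);d=P[1]-P[0]; print(n,a,b,P[:,:2].ravel(),"len %.3f yaw %.3f"%(np.hypot(*d[:2]),(np.arctan2(d[1],d[0])%(np.pi))))
print("READER top");segs(T,"top",(145,180,232,250),.105,minl=30)
print("READER scene");segs(S,"scene",(265,178,350,250),.105,minl=24)
print("RACK top z=.028");segs(T,"top",(272,200,352,245),.028)
print("TILES scene z=.141");segs(S,"scene",(210,135,262,190),.141,minl=12)
```

```text
knob (array([0.5328, 0.1966, 0.1398]), np.float64(0.0039460248488839824))
reader corner (array([0.5007, 0.2428, 0.1975]), np.float64(0.15317649760129035)) (array([0.4949, 0.0785, 0.0151]), np.float64(0.1035952131007869)) (array([0.5761, 0.183 , 0.0097]), np.float64(0.17672787957166042))
blue top corners (array([ 0.5442, -0.277 ,  0.139 ]), np.float64(0.0026771542935738308)) (array([ 0.4879, -0.2743,  0.137 ]), np.float64(0.0016670285113233798))
reader top [[0.6157 0.3137 0.105 ]
 [0.6001 0.1005 0.105 ]
 [0.4513 0.1122 0.105 ]
 [0.4638 0.3216 0.105 ]]
(170, 195) [ 96  26 189]
(170, 235) [120   7 109]
(200, 230) [ 99  24 184]
(190, 238) [46 64 68]
READER top
top [152.9299 232.9503] [217.5826 238.6572] [0.4678 0.3243 0.4514 0.1136] len 0.211 yaw 1.493
top [218.3131 241.4583] [177.0364 238.0298] [0.4424 0.111  0.4521 0.2451] len 0.134 yaw 1.498
top [217.124  236.6413] [219.8492 207.8831] [0.458  0.1152 0.5526 0.1083] len 0.095 yaw 3.068
top [229.9729 179.7749] [229.6569 201.3465] [0.6475 0.0766 0.5747 0.0765] len 0.073 yaw 0.002
top [227.5737 200.3999] [227.9663 179.7705] [0.5778 0.0834 
[... 2324 characters left out ...]

scene [216.7283 134.4492] [218.1809 141.6005] [ 0.4968 -0.3414  0.5301 -0.291 ] len 0.060 yaw 0.987
scene [225.6772 179.3615] [214.7596 172.3147] [ 0.6779 -0.0683  0.6792 -0.1295] len 0.061 yaw 1.593
scene [237.3605 145.5718] [229.7976 149.1905] [ 0.4924 -0.2121  0.5334 -0.2125] len 0.041 yaw 3.133
scene [251.5297 157.9024] [251.6205 176.9674] [ 0.5129 -0.1054  0.5992 -0.0141] len 0.126 yaw 0.813
scene [233.3286 186.9111] [226.5667 179.1962] [ 0.6869 -0.0159  0.6749 -0.0669] len 0.052 yaw 1.339
scene [245.3951 145.1101] [252.9186 150.2229] [ 0.4657 -0.192   0.4701 -0.1422] len 0.050 yaw 1.483
scene [214.6576 154.5003] [209.6042 151.1432] [ 0.6032 -0.2241  0.6025 -0.2574] len 0.033 yaw 1.549
```

Measured so far:
- **Reader:** centre about (0.536, 0.213), yaw about -0.073. The edge is 0.210 m long, which matches.
- **Knob:** (0.533, 0.197), z 0.140 against 0.144 expected.
- **Blue tile:** centre about (0.517, -0.273), top z about 0.138 against 0.141 expected. The rack yaw is about 0.

I'll now move above the knob with the jaws along the reader's y.

Request:
send_rows(
  motion="-1 28.5 77 0 -0.48;-1 28.5 77 0 -0.48;-1 28.5 77 0 -0.48;-1 28.5 77 0 -0.48;-1 28.5 77 0 -0.48;-1 28.5 77 0 -0.48;-1 28.5 77 0 -0.48;-1 28.5 77 0 -0.48;-1 28.5 77 0 -0.48;-1 28.5 77 0 -0.48;-1 28.5 77 0 -0.48;-1 28.5 77 0 -0.48",
)

```text
time: 1.3
tool_pos: [0.4568, -0.0105, 0.2314]
orientation: [[0.0, -0.07, -0.998], [-0.0, -0.998, 0.07], [-1.0, 0.0, -0.0]]
contact_force: [0.9, -1.3, -0.6]
opening: 0.0857
```

Run:
```python
from m import *
print("corners",tri((316.8,233),(158,188.6)),tri((273,200.2),(222.4,193.8)),tri((303,184.4),(217.6,238.6)))
s=env.observe();print(s["time"],s["tool_pos"],s["orientation"][:,1])
```

```text
corners (array([0.6173, 0.3128, 0.1025]), np.float64(0.004793375823030153)) (array([0.6013, 0.1003, 0.1006]), np.float64(0.0019929012390231186)) (array([0.4524, 0.1135, 0.1   ]), np.float64(0.0007634175533654068))
1.3 [ 0.4568 -0.0105  0.2314] [-0.0704 -0.9975  0.0002]
```

Request:
send_rows(
  motion="-1 7.7 20.7 0 0;-1 7.7 20.7 0 0;-1 7.7 20.7 0 0;-1 7.7 20.7 0 0;-1 7.7 20.7 0 0;-1 7.7 20.7 0 0;-1 7.7 20.7 -3 0;-1 7.7 20.7 -6 0;-1 7.7 20.7 -8.5 0;-1 7.7 20.7 -10 0",
)

```text
time: 2.3
tool_pos: [0.5325, 0.1927, 0.1292]
orientation: [[-0.003, -0.071, -0.997], [-0.002, -0.997, 0.071], [-1.0, 0.002, 0.003]]
contact_force: [1.1, -0.5, 0.7]
opening: 0.0852
```

Run:
```python
from m import *
s=env.observe();print(s["time"],s["tool_pos"],s["orientation"][:,1],s["contact_force"])
S=grab("scene","pics/s1.png");T=grab("top","pics/t1.png")
c=lambda im,x,y,w,h,k:cv2.resize(im[y:y+h,x:x+w],None,fx=k,fy=k,interpolation=cv2.INTER_CUBIC)
cv2.imwrite("pics/c2.png",np.hstack([c(S,255,150,100,100,4),c(T,140,160,100,100,4)]))
```

```text
2.3 [0.5325 0.1927 0.1292] [-0.0714 -0.9974  0.0021] [ 1.1195 -0.4912  0.6841]
```

View pics/c2.png

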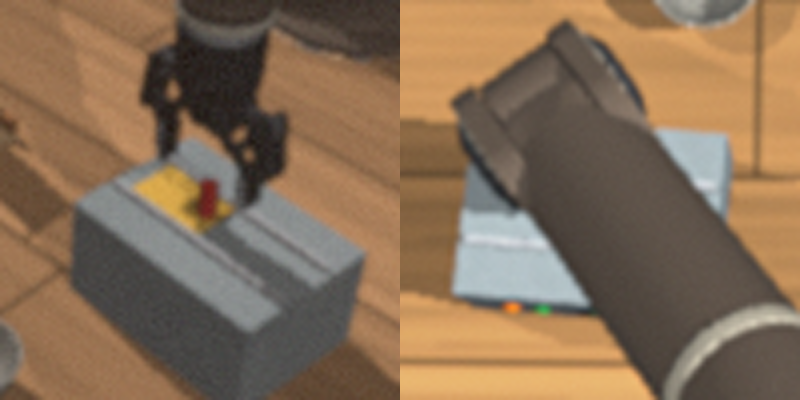

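The scene crop shows the fingers on either side of the red knob along the shutter's travel. I'll lower 8 mm and close.

Request:
send_rows(
  motion="-1 0.1 0.3 -0.5 0;-1 0.1 0.3 -0.8 0;1 0.1 0.3 -0.8 0;1 0.1 0.3 -0.8 0;1 0.1 0.3 -0.8 0;1 0.1 0.3 -0.8 0;1 0.1 0.3 -0.8 0;1 0.1 0.3 -0.8 0;1 0.1 0.3 -0.8 0;1 0.1 0.3 -0.8 0",
)

```text
time: 3.4
tool_pos: [0.5348, 0.1982, 0.1238]
orientation: [[0.001, -0.07, -0.998], [0.001, -0.998, 0.07], [-1.0, -0.001, -0.001]]
contact_force: [-1.6, 2.8, 5.5]
opening: 0.0155
```

Request:
send_rows(
  motion="1 0.1 1 0 0;1 0.15 2 0 0;1 0.2 3 0 0;1 0.3 4 0 0;1 0.35 5 0 0;1 0.45 6 0 0;1 0.5 7 0 0;1 0.55 7.6 0 0;1 0.58 8 0 0;1 0.6 8.2 0 0;1 0.6 8.2 0 0;1 0.6 8.2 0 0",
)

```text
time: 4.6
tool_pos: [0.5408, 0.2781, 0.1237]
orientation: [[-0.0, -0.071, -0.997], [-0.002, -0.997, 0.071], [-1.0, 0.002, -0.0]]
contact_force: [-2.1, -4.6, 8.3]
opening: 0.0158
```

Request:
send_rows(
  motion="1 0 0.2 0 0;1 0.03 0.4 0 0;1 0.04 0.5 0 0;1 0.04 0.5 0 0;1 0.04 0.5 0 0",
)

```text
time: 5.1
tool_pos: [0.5409, 0.2783, 0.1235]
orientation: [[-0.002, -0.074, -0.997], [-0.009, -0.997, 0.074], [-1.0, 0.01, 0.002]]
contact_force: [-5.7, -15.6, 16.3]
opening: 0.0154
```

The shutter is against its end stop: it moved 80 mm and the push is 15 N. I'll release it, rise, and move over the blue tile.

Request:
send_rows(
  motion="1 0 -0.5 0 0;-1 0 -0.5 0 0;-1 0 -0.5 0 0;-1 0 -0.5 0 0;-1 0 -0.5 0 0;-1 0 -0.5 4 0;-1 0 -0.5 9 0;-1 0 -0.5 13 0;0 -2 -20 13 0.07;0 -2 -55 13 0.07;0 -2 -55 13 0.07;0 -2 -55 13 0.07",
)

```text
time: 6.3
tool_pos: [0.5311, 0.0783, 0.2534]
orientation: [[0.0, 0.0, -1.0], [-0.0, -1.0, -0.0], [-1.0, 0.0, -0.0]]
contact_force: [1.0, -0.4, -0.4]
opening: 0.0427
```

Request:
send_rows(
  motion="0 -1 -50 1.2 0;0 -1 -50 1.2 0;0 -1 -50 1.2 0;0 -1 -50 1.2 0;0 -1 -50 1.2 0;0 -1 -50 1.2 0",
)

```text
time: 6.9
tool_pos: [0.5252, -0.2218, 0.2607]
orientation: [[0.0, 0.0, -1.0], [-0.0, -1.0, -0.0], [-1.0, 0.0, -0.0]]
contact_force: [1.4, -0.1, 0.0]
opening: 0.0431
```

Run:
```python
from m import *
s=env.observe();print(s["time"],s["tool_pos"],s["orientation"][:,1],s["contact_force"],s["opening"])
S=grab("scene","pics/s2.png");T=grab("top","pics/t2.png")
for r in blobs(T,(20,150,120),(32,255,255),(140,180,240,250)): print("yellow",r)
L=cv2.createLineSegmentDetector()
```

```text
6.9 [ 0.5252 -0.2218  0.2607] [ 0.0002 -1.      0.0003] [ 1.3508 -0.123   0.0465] 0.04306880755886703
yellow (np.int32(306), array([177.4869, 212.0817]), array([164, 204,  26,  16]), ((176.4713134765625, 211.81558227539062), (24.082508087158203, 14.214111328125), 5.19442892074585))
```

Run:
```python
from m import *
S=cv2.imread("pics/s2.png");T=cv2.imread("pics/t2.png")
c=lambda im,x,y,w,h,k:cv2.resize(im[y:y+h,x:x+w],None,fx=k,fy=k,interpolation=cv2.INTER_CUBIC)
cv2.imwrite("pics/c3.png",np.hstack([np.vstack([c(S,265,170,66,50,6),c(S,190,110,66,50,6)]),np.vstack([c(T,160,190,66,50,6),c(T,300,190,66,50,6)])]))
for n,im,b in(("scene",S,(265,175,335,225)),("top",T,(185,200,228,228))):
  x0,y0,x1,y1=b;g=cv2.cvtColor(im,cv2.COLOR_BGR2GRAY)
  for r in blobs(im,(0,0,0),(180,255,70 if n=="scene" else 90),b): print(n,r, plane(n,r[1],.105))
```

```text
scene (np.int32(178), array([282.618 , 217.5112]), array([269, 205,  29,  20]), ((283.32965087890625, 219.08045959472656), (27.57730484008789, 15.557868957519531), 38.1572265625)) [[0.647  0.1872 0.105 ]]
scene (np.int32(10), array([300. , 222.9]), array([298, 221,   6,   4]), ((299.9615173339844, 223.30767822265625), (5.824352264404297, 2.2188007831573486), 33.6900634765625)) [[0.6245 0.2445 0.105 ]]
top (np.int32(43), array([201.3256, 214.3953]), array([194, 213,  16,   4]), ((201.51036071777344, 214.37588500976562), (15.197322845458984, 2.4913644790649414), 4.763641834259033)) [[0.5304 0.1684 0.105 ]]
top (np.int32(25), array([222.96, 203.16]), array([221, 200,   7,   7]), ((224.0, 203.0), (6.0, 6.0), 90.0)) [[0.5684 0.0984 0.105 ]]
```

View pics/c3.png

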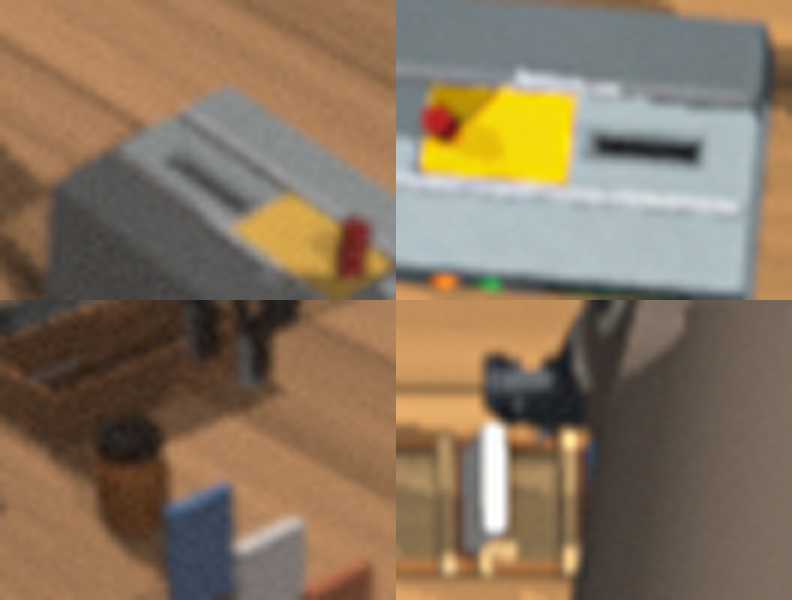

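The top crop shows the open shutter and the dark slot centred at (201.5,214.6), which is about (0.531, 0.1685). The scene crop shows the slot at (300,200). The blue tile's top edge is unchanged at (217.5,144.5) to (228,140.8). I'll go down on the tile.

Request:
send_rows(
  motion="0 -0.8 -5 0 0;0 -0.8 -5 0 0;0 -0.8 -5 -3 0;0 -0.8 -5 -6 0;0 -0.8 -5 -9 0;0 -0.8 -5 -12 0;0 -0.8 -5 -14.5 0;0 -0.8 -5 -16.5 0;0 -0.8 -5 -16.5 0",
)

```text
time: 7.9
tool_pos: [0.5157, -0.2687, 0.0926]
orientation: [[-0.005, 0.0, -1.0], [0.002, -1.0, -0.0], [-1.0, -0.002, 0.005]]
contact_force: [-0.9, 0.3, -0.9]
opening: 0.0429
```

Run:
```python
from m import *
s=env.observe();print(s["time"],s["tool_pos"],s["contact_force"])
S=grab("scene","pics/s3.png")
print("slot tri",tri((299.6,199.9),(201.4,214.5)))
print(plane("scene",[(217.5,144.5),(228.2,140.8)],.141))
cv2.imwrite("pics/c4.png",cv2.resize(S[90:190,180:280],None,fx=6,fy=6,interpolation=cv2.INTER_CUBIC))
```

```text
7.9 [ 0.5157 -0.2687  0.0926] [-0.9259  0.2964 -0.9381]
slot tri (array([0.5318, 0.1667, 0.1022]), np.float64(0.004318461819660832))
[[ 0.5469 -0.275   0.141 ]
 [ 0.4952 -0.267   0.141 ]]
```

View pics/c4.png

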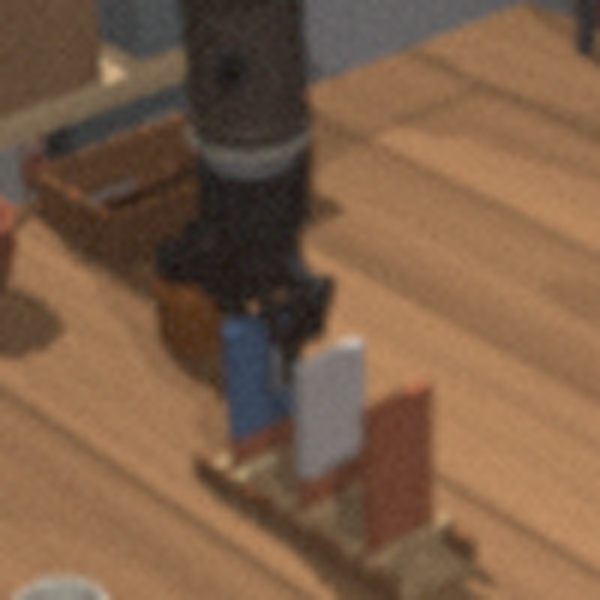

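The image shows the gripper straddling the blue tile with no contact force. I'll close it, check, then lift.

Request:
send_rows(
  motion="1 0 -0.2 0 0;1 0 -0.2 0 0;1 0 -0.2 0 0;1 0 -0.2 0 0;1 0 -0.2 0 0;1 0 -0.2 0 0;1 0 -0.2 0 0;1 0 -0.2 0 0",
)

```text
time: 8.75
tool_pos: [0.5184, -0.272, 0.097]
orientation: [[0.002, -0.0, -1.0], [-0.001, -1.0, 0.0], [-1.0, 0.001, -0.002]]
contact_force: [0.2, 1.4, 7.1]
opening: 0.0091
```

Request:
send_rows(
  motion="1 0 0 1 0;1 0 0 2 0;1 0 0 4 0;1 0 0 7 0;1 0 0 10 0;1 0 0 13 0;1 0 0 16 0;1 0 0 18 0;1 0 0 18 0;1 0 0 18 0",
)

```text
time: 9.75
tool_pos: [0.5171, -0.2719, 0.2755]
orientation: [[0.0, -0.0, -1.0], [-0.0, -1.0, 0.0], [-1.0, 0.0, -0.0]]
contact_force: [0.6, 0.2, -3.0]
opening: 0.0094
```

The tile is held and lifted (opening 9.4 mm, TCP-to-foot about 91 mm). I'll carry it above the slot, turning +1.50 rad.

Request:
send_rows(
  motion="1 1.5 44 0 1.5;1 1.5 44 0 1.5;1 1.5 44 0 1.5;1 1.5 44 0 1.5;1 1.5 44 0 1.5;1 1.5 44 0 1.5;1 1.5 44 0 1.5;1 1.5 44 0 1.5;1 1.5 44 0 1.5;1 1.5 44 0 1.5;1 1.5 44 0 1.5;1 1.5 44 0 1.5",
)

```text
time: 10.95
tool_pos: [0.5321, 0.1668, 0.2741]
orientation: [[-0.002, 0.997, -0.076], [-0.001, -0.076, -0.997], [-1.0, -0.002, 0.001]]
contact_force: [0.3, -0.8, -1.8]
opening: 0.0096
```

Run:
```python
from m import *
s=env.observe();print(s["time"],s["tool_pos"],s["orientation"][:,1],np.arctan2(*s["orientation"][1::-1,1]),s["contact_force"],s["joint_pos"])
```

```text
10.95 [0.5321 0.1668 0.2741] [ 0.9971 -0.0764 -0.0021] -0.07650563834481626 [ 0.2525 -0.8179 -1.7506] [ 0.1536  0.3446 -0.7011  1.6678  0.2342  1.2176 -0.6772]
```

Request:
send_rows(
  motion="1 0 0.1 -3 0;1 0 0.1 -5.8 0;1 0 0.1 -5.8 0;1 0 0.1 -5.8 0",
)

```text
time: 11.35
tool_pos: [0.5325, 0.168, 0.2176]
orientation: [[-0.001, 0.997, -0.075], [-0.001, -0.075, -0.997], [-1.0, -0.001, 0.001]]
contact_force: [0.0, 0.4, -1.4]
opening: 0.0095
```

Run:
```python
from m import *
s=env.observe();print(s["time"],s["tool_pos"],np.arctan2(*s["orientation"][1::-1,1]),s["contact_force"])
S=grab("scene","pics/s5.png");T=grab("top","pics/t5.png")
c=lambda im,x,y,w,h,k:cv2.resize(im[y:y+h,x:x+w],None,fx=k,fy=k,interpolation=cv2.INTER_CUBIC)
cv2.imwrite("pics/c5.png",np.hstack([c(S,265,165,66,66,6),c(T,165,170,66,66,6)]))
t=s["tool_pos"];f=t-[0,0,.091];ya=np.array([.0764,.997,0]);xa=np.array([.997,-.0764,0])
print("pred foot corners scene",proj("scene",[f+.028*i*ya+.005*j*xa for i,j in((-1,1),(1,1),(1,-1),(-1,-1))]))
print("slot scene",proj("scene",[(.532,.168,.105)]))
```

```text
11.35 [0.5325 0.168  0.2176] -0.07471973713314624 [ 0.0137  0.3742 -1.3509]
pred foot corners scene [[294.367  191.6326]
 [305.6785 199.5263]
 [307.683  198.3552]
 [296.3661 190.5226]]
slot scene [[300.5228 199.5722]]
```

View pics/c5.png

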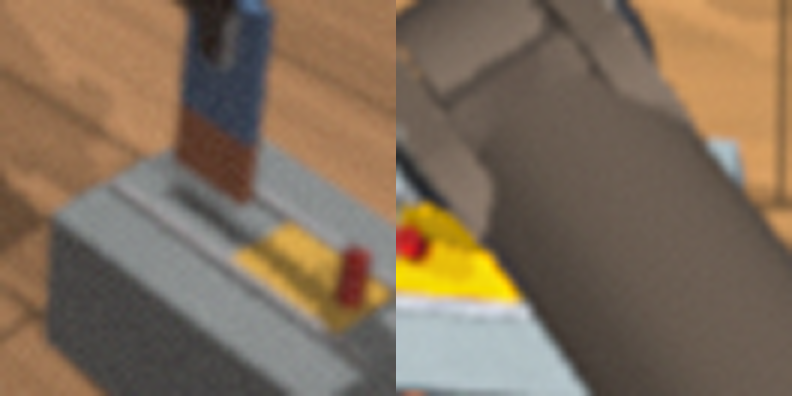

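The tile's foot shows at (294.2,190.9) to (305.9,197.9), within 1.5 px of the prediction and parallel to the slot, which sits just below it. The scene and top estimates differ by about ±2 mm in x, which is within the chamfer's capture. I'll lower slowly and watch the force.

Request:
send_rows(
  motion="1 0.05 0 -1 0;1 0.05 0 -1.6 0;1 0.05 0 -2 0;1 0.05 0 -2.3 0;1 0.05 0 -2.6 0;1 0.05 0 -2.9 0;1 0.05 0 -3.2 0;1 0.05 0 -3.2 0",
)

```text
time: 12.25
tool_pos: [0.5328, 0.1691, 0.1851]
orientation: [[-0.0, 0.997, -0.071], [0.0, -0.071, -0.997], [-1.0, -0.0, -0.0]]
contact_force: [-0.4, -0.1, -1.4]
opening: 0.0091
```

No contact force with the foot at about 0.094, so it is inside the slot. I'll continue down.

Request:
send_rows(
  motion="1 0 0 -0.5 0;1 0 0 -1 0;1 0 0 -1.5 0;1 0 0 -2 0;1 0 0 -2.5 0;1 0 0 -3 0;1 0 0 -3.5 0;1 0 0 -4 0;1 0 0 -4 0",
)

```text
time: 13.15
tool_pos: [0.5326, 0.1691, 0.1447]
orientation: [[-0.001, 0.997, -0.071], [0.0, -0.071, -0.997], [-1.0, -0.001, 0.0]]
contact_force: [-0.5, -0.3, -2.3]
opening: 0.0092
```

Request:
send_rows(
  motion="1 0 0 -0.5 0;1 0 0 -0.9 0;1 0 0 -1.2 0;1 0 0 -1.5 0;1 0 0 -1.8 0;1 0 0 -2.1 0;1 0 0 -2.1 0;1 0 0 -2.1 0",
)

```text
time: 13.95
tool_pos: [0.5332, 0.1692, 0.1251]
orientation: [[0.001, 0.997, -0.071], [-0.0, -0.071, -0.997], [-1.0, 0.001, 0.0]]
contact_force: [-0.7, -1.4, 8.1]
opening: 0.0096
```

Request:
send_rows(
  motion="1 0 0 -0.1 0;1 0 0 -0.2 0;1 0 0 -0.3 0;1 0 0 -0.3 0;1 0 0 -0.3 0",
)

```text
time: 14.45
tool_pos: [0.5336, 0.1694, 0.1238]
orientation: [[0.002, 0.997, -0.071], [-0.0, -0.071, -0.997], [-1.0, 0.002, 0.0]]
contact_force: [-5.7, -2.6, 22.0]
opening: 0.0092
```

The force jumped from 8 to 22 N over 1.3 mm with TCP at 0.124 (foot about 0.033), so the plate is on its stop. One hold and a last look before handing in.

Request:
send_rows(
  motion="1 0 0 0 0;1 0 0 0 0;1 0 0 0 0;1 0 0 0 0;1 0 0 0 0",
)

```text
time: 14.95
tool_pos: [0.5336, 0.1694, 0.1238]
orientation: [[0.002, 0.997, -0.071], [-0.0, -0.071, -0.997], [-1.0, 0.002, 0.0]]
contact_force: [-6.1, -4.1, 22.5]
opening: 0.0093
```

Run:
```python
from m import *
S=grab("scene","pics/s6.png")
cv2.imwrite("pics/c6.png",cv2.resize(S[130:230,210:350],None,fx=5,fy=5,interpolation=cv2.INTER_CUBIC))
s=env.observe();print(s["time"],s["tool_pos"],s["contact_force"],s["opening"])
```

```text
15.0 [0.5336 0.1694 0.1238] [-5.0719 -3.0913 22.6465] 0.009207303583818055
```

View pics/c6.png

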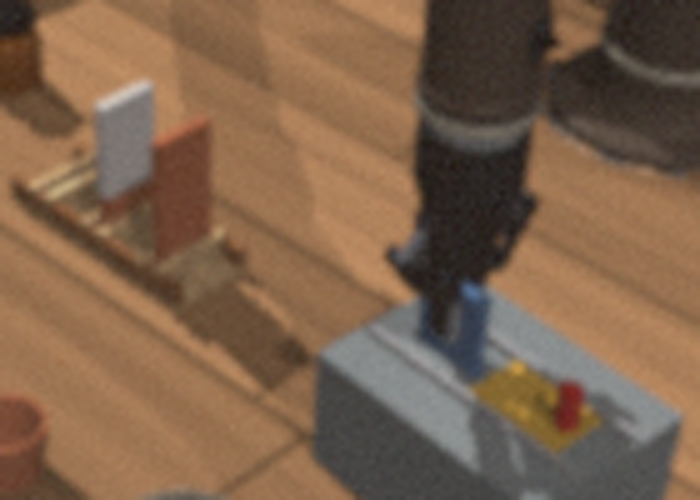

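The picture shows the tile deep in the slot and held upright, and the shutter open. The white and plain tiles have not moved. Handing in.

```bash
python3 -c "
from station import env
print(env.finish_job())"
```

```text
the job is handed in; nothing more can be done
None
```

The job is handed in, at about 15 s of the 59 s allowed. The gripper is still holding the blue tile pressed down in the slot; the hand-in gave no verdict.

- **Shutter:** I slid it open by its knob. It moved 80 mm and then met the end stop with about 15 N of push. It still looked open in the last picture.
- **Tile:** I lifted the blue tile out of the rack, turned it about 1.5 rad and lowered it into the slot. There was no contact force on the way in.
- **Plate:** At the end the tool tip stands at z 0.1238, which puts the tile's foot at about 0.033. The force rose from 8 to 22 N over the last 1.3 mm and then stayed steady, so the plate is on its stop. The plate itself can't be seen, so this rests on force and height.
- **Grip and other things:** The fingers read 9.2 mm on the 10 mm tile, so it is firmly held and upright. The white and plain tiles look unmoved. The bowl, cups, jar and brush are not all in the last picture; the arm passed well clear of them.
- **Disagreements:** The two cameras put the slot about 4 mm apart in x, so I aimed between them, within what the chamfer takes up. Just above the slot, the tile's foot showed about 1 pixel higher than predicted.

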